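# Dish on the light box, brightness wheel to the marker

### The arm

A 7-joint arm with a two-finger parallel gripper is mounted at the origin on a cart in front of the work surface, level with it; the furniture and walls round the work are solid. World frame = base frame: x ahead of the robot, y to its left, z up, the work surface at z = 0. Lengths are in m, angles in rad, forces in N, time in s.
With the tool pointing down it reaches from about 0.4 to 0.85 m from the base axis. Payload 10.4 kg.
Tool frame: the origin (TCP) lies at the very end of the fingers, on their centre line; the grasp point (between the pads) lies 19 mm behind it; z points along the fingers, y is the line along which they close (so a half turn about z gives the same grasp; the last joint's range is limited). The gripper opens to 87 mm and grips with 3 to 60 N. Pads are 19 mm wide; open, the fingers measure 117 mm over their backs; the gripper's body (75 mm by 190 mm) begins 51 mm behind the grasp point.
Start: joints at [1.211, 0.332, -0.065, 1.46, 0.022, 1.35, -0.088], TCP at [0.207, -0.59, 0.196] pointing down, gripper open.
Joint ranges: [-2.6, 2.6], [-0.5, 2.12], [-1.47, 1.34], [0.16, 2.42], [-1.27, 4.41], [0.06, 2.06], [-2.6, 2.6]. Speed limits (rad/s): [2.22, 2.22, 2.79, 2.79, 3.14, 3.14, 3.14].

### API

Orientations are given as a unit quaternion [x, y, z, w].
In Python, from bench import * gives the robot as it stands.
- The arm moves only by the tool step_arm, never from a script. Its arguments are lists of equal length, an entry for each row: "delta_pos": the shift along the world's x, y, z in units of 25 mm (1.0 is 25 mm), a list of three; "turn": the turn about the world's z in units of 0.12 rad (1.0 is 0.12 rad). In form: {"delta_pos": [[tx, ty, tz], ...], "turn": [turn, ...]}. A call has 1 to 12 rows; each row shifts and turns the commanded pose from where the row before left it; what a row does not reach is not made up. A row lasts 1/10 s, in which the tool goes at most 50 mm and 8.59 degrees, less where a joint would pass 70% of its speed; a pose out of reach is approached as far as the arm can. A call with a number of a shift or a turn outside -1 to 1 is refused whole. A call with a gripper value outside its range is refused whole. "grip" is the closure, from 0 (fully open) to 1 (shut), set as the call begins (left out, the last holds). The fingers move at their own pace and stop on an object; "newtons" is the grip in N (left out, the last holds). Time passes only in rows, so rows that do not move let the fingers close. It gives the time, the measured TCP pose, the force, the opening and the grip force at its end, in the units of the state.
- read_state(): the state, without advancing time (a new reading comes with each control period).
- camera(name): name is "scene" or "top" or "wrist"; returns a dict with "image" (420x560x3 uint8, red, green, blue), "z_map" (420x560 float32, m along the optical axis (not along the pixel's ray), 0 where there is no reading), "mtx" (3x3 intrinsics, pixels), "view" (4x4, takes a point from world to camera coordinates). Camera axes: x right, y up, looking along -z (the intrinsics and any distortion apply to the point x, -y, -z); pixel columns grow to the right and rows downward; lengths in m; the calibration is good to about 2 mm. A picture is of the moment at which its call begins.
- close_job(): hands the job in; it is judged then, once.
The state is a dict: "time": time; "joint_positions": joint angles; "joint_vel": joint speeds; "joint_torque": joint torques, N m; "ee_pos": TCP position; "eef_rot": TCP orientation; "ft_force": force on the tool from outside, world axes, zero at the start; "torque": the same for the moment, N m; "width": finger opening in m; "grip_force": force on a finger pad.
Only numpy, scipy, OpenCV 4.12 (cv2) and the standard library are available. Lean on these libraries where they do the work, as an engineer would, in place of code of your own. Each camera call takes 0.05 s, during which the arm holds its last target. There are 200 camera calls.

### The job

Set the pink petri dish flat on the round glowing window of the white light box and let go of it. Then, with a fingertip, gently roll the black thumbwheel that peeps out of the narrow slot in the box's top until the red pointer stands level with the green marker clip, pressing the wheel and the box with less than 15 N. Leave the brown bottle and the blue lens tissue pack where they are.

Things in the scene. Friction and masses are not known exactly. Their poses are not given: they have to be found in the camera images.
- petri_c: loose round clear petri dish with pink filling, 60 mm diameter, 14 mm high, standing on the bench; origin at the centre of its underside, z up
- viewer: white light box with a grey top panel, 150 (x) x 240 (y) x 46 mm high, fixed to the bench; origin at the centre of its underside; x points away from the robot, y to the left, z up; its yaw varies. Round window on the left half, thumbwheel slot and scale on the right half; the panel is flat at 46 mm above the bench apart from the wheel and the marker
- window (a point): centre of the glowing round window, flush with the panel's top, 78 mm diameter
- slot (a point): centre of the thumbwheel's slot (14 mm along the viewer's x, 46 mm along its y) at the height of the panel's top. The black ribbed wheel (24 mm radius, 9 mm wide, axis along the viewer's x) stands 4 to 12 mm proud of the panel here: how far differs from box to box and is not measured. Its axle is sprung and sinks about 1 mm for each 5 N of pressing
- wheel (a joint): turn of the black thumbwheel, rad, 0 to 4.2; grows as its top rolls to the right (viewer's -y); stays where it is left. Friction resists with about 3 N at the rim, so a fingertip must press with some 3 to 8 N to drag it round rather than slip; 15 N or more damages it. A fingertip's stroke turns it by part of the way only
- pointer (a point): top of the red pointer blade (2 to 3 mm wide along y), which stands a few mm up out of the black slit in the white scale, between the wheel and the green marker; its height differs from box to box. The wheel moves it: 14 mm to the right (viewer's -y) for each rad, that is for 24 mm of rim travel. It starts near the left end and cannot be moved by touching it
- marker: green clip, 5 mm wide along y, 5 mm high, fixed on the panel beyond the scale at a place that varies; its origin lies on its centre line on the panel, its axes are parallel to the viewer's. The pointer is level with it when both have the same y in its frame
- oil_bottle: loose small brown bottle with a black cap, 30 mm diameter, 62 mm high, standing behind the light box, to be left alone; origin under its centre
- lens_tissue: loose blue booklet pack, 72 x 100 x 13 mm, lying to the right, to be left alone; origin under its centre
Things that resemble listed ones, but are neither listed nor needed, are in the scene too. Of the things that look like the petri_c, take the one that is farthest to the robot's left at the start.

How it is judged:
On the way, in this order (a step that is already met when the one before it is completed fails the run):
1. the dish lies flat on the window, released (horizontal distance between petri_c and window below 0.01 m and z of petri_c in the frame of window between -0.003 and 0.003 m and angle between petri_c's own z axis and vertical below 0.08 rad and contact force between the fingers and petri_c below 0.05 N), for 0.2 s.
2. the pointer stands level with the marker (y of pointer in the frame of marker between -0.003 and 0.003 m), for 0.2 s.
At the end, for the whole second after the job is handed in: The dish lies flat and still on the window, its centre within 10 mm of the window's centre, and the pointer is within 3 mm of the marker's centre line (all of step 2 and horizontal distance between petri_c and window below 0.01 m and z of petri_c in the frame of window between -0.003 and 0.003 m and angle between petri_c's own z axis and vertical below 0.08 rad and linear speed of petri_c below 0.01 m/s); the robot touches nothing.
It fails at once if the fingers press the light box or its wheel with 15 N or more (contact force between the fingers and viewer above 15 N).
It fails at once if the brown bottle is moved more than 20 mm (distance of oil_bottle from where it was at the start of the episode above 0.02 m).
It fails at once if the lens tissue pack is moved more than 20 mm (distance of lens_tissue from where it was at the start of the episode above 0.02 m).
It also fails if it takes over 72 s, if anything falls off the work surface, if the arm or the gripper's body presses on something with over 40 N, if the wrist force passes 120 N, or if a joint passes its speed limit or range.

## Working session

There is one attempt and no reset: what is moved stays moved. The work goes in short steps, Python scripts to look and compute and a tool call to move; the robot and the scene stay as the last step left them, time stands still between calls to the robot, and variables do not carry over. Pictures are saved under pics/ and viewed, at most 10 in all, crops included, and the job is handed in when it is done.

Besides the shell and the picture viewer there is one more tool, called after "Call:" by a JSON object that holds its "name" and its "arguments". step_arm: Moves the arm, as the interface text tells. Shifts and turns lie within -1 to 1; 1 stands for 25 mm of shift or 0.12 rad of turn. Its arguments: {"type":"object","properties":{"delta_pos":{"type":"array"},"turn":{"type":"array"},"grip":{"type":"number"},"newtons":{"type":"number"}},"required":["delta_pos","turn"]}

```bash
mkdir -p pics; ls; python3 - <<'E'
from bench import *
import cv2
s=read_state(); print(s)
for n in ["scene","top"]:
    c=camera(n); cv2.imwrite(f"pics/{n}0.png",c["image"][:,:,::-1]); print(n,c["mtx"].tolist(),c["view"].round(4).tolist())
E
```

```text
pics
{'time': 0.0, 'joint_positions': array([ 1.21140727,  0.3328932 , -0.06473041,  1.46092524,  0.02158214,
        1.34985549, -0.08850906]), 'joint_vel': array([ 0.00120167, -0.00021378, -0.00087381, -0.00037702,  0.00068427,
       -0.0002731 , -0.00177501]), 'joint_torque': array([ 6.24523750e-05, -6.23236442e+01,  2.48649978e-02, -3.89894807e+01,
       -6.12189132e-02,  3.96404858e-02,  1.31968795e-04]), 'ee_pos': array([ 0.20642097, -0.58949993,  0.19514838]), 'eef_rot': array([ 9.85851826e-01,  1.67617709e-01, -1.33035167e-04, -6.80433409e-04]), 'ft_force': array([ 0.51384419, -0.10103519,  0.26676329]), 'torque': array([-0.01561832, -0.00248582, -0.00241828]), 'grip_force': 0.0, 'width': 0.08674422176732403}
scene [[524.8718492504792, 0.0, 285.4435187627892], [0.0, 524.8718492504792, 212.59724070901075], [0.0, 0.0, 1.0]] [[-0.3031, -0.953, -0.0001, 0.0271], [0.8341, -0.2653, 0.4836, -0.5541], [-0.4609, 0.1465, 0.8753, -1.0192], [0.0, 0.0, 0.0, 1.0]]
top [[443.9676021132255, 0.0, 287.05047773932847], [0.0, 443.9676021132255, 210.91618475288178], [0.0, 0.0, 1.0]] [[0.0264, -0.9996, -0.0115, -0.188], [0.9872, 0.0243, 0.1574, -0.58], [-0.1571, -0.0155, 0.9875, -1.1192], [0.0, 0.0, 0.0, 1.0]]
```

View pics/scene0.png

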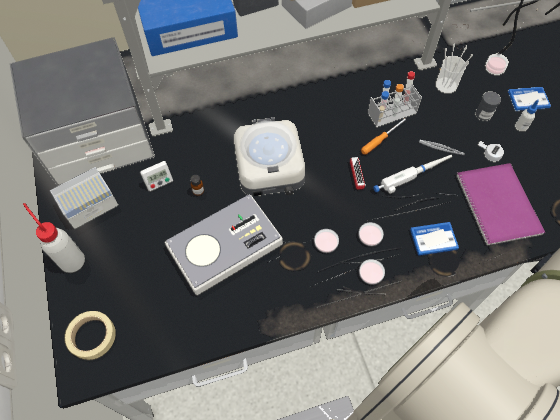

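View pics/top0.png

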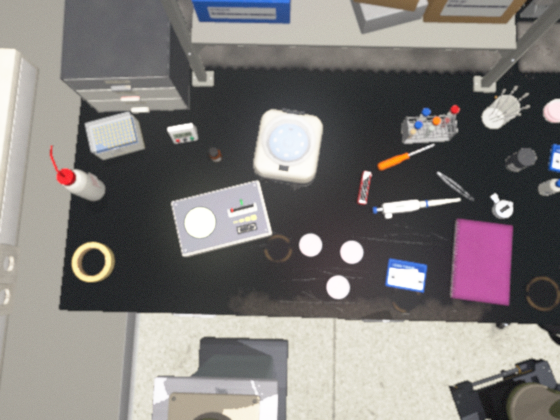

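The scene view shows the light box at (224,245) with the window at (203,250), and three pink dishes. The leftmost dish is at (326,240) in scene and (311,244) in top. The bottle is at (197,184) and the tissue pack at (434,239).

```bash
cat > h.py <<'E'
from bench import *
import cv2, numpy as np
def ray(c,u,v,z):
    R=c["view"][:3,:3];t=c["view"][:3,3];o=-R.T@t
    d=np.linalg.inv(c["mtx"])@[u,v,1]; d=R.T@(d*[1,-1,-1])
    return o+d*(z-o[2])/d[2]
def blobs(m,amin=30):
    n,l,s,ce=cv2.connectedComponentsWithStats(m.astype(np.uint8))
    return [(ce[i],s[i,4],l==i) for i in range(1,n) if s[i,4]>=amin]
def hsv(c): return cv2.cvtColor(c["image"],cv2.COLOR_RGB2HSV).astype(int)
E
python3 - <<'E'
from h import *
for n,dz in (("scene",.014),("top",.014)):
    c=camera(n);h=hsv(c);im=c["image"].astype(int)
    x0,y0,x1,y1=(150,190,420,300) if n=="scene" else (160,170,380,310)
    roi=np.zeros(h.shape[:2],bool);roi[y0:y1,x0:x1]=1
    for nm,m,z in (("bright",(h[...,2]>225)&roi,None),("green",(h[...,0]>40)&(h[...,0]<90)&(h[...,1]>110)&(h[...,2]>60)&roi,.051),("red",((h[...,0]<8)|(h[...,0]>172))&(h[...,1]>130)&roi,.05),
       ("panel",roi&(h[...,2]>90),.046)):
        for ce,a,mm in blobs(m,3 if nm in("green","red") else 200):
            zz=z if z else (.046 if ce[0]<(290 if n=="scene" else 240) else .014)
            print(n,nm,ce.round(1),a,ray(c,*ce,zz).round(4),im[int(ce[1]),int(ce[0])])
            if nm=="panel" and a>2000:
                cnt=max(cv2.findContours(mm.astype(np.uint8),0,2)[0],key=cv2.contourArea)
                b=cv2.boxPoints(cv2.minAreaRect(cnt)); print([ray(c,*p,.046)[:2].round(3).tolist() for p in b])
    s=(160,190,290,300) if n=="scene" else (165,175,285,262)
    cv2.imwrite(f"pics/{n}_crop.png",cv2.resize(c["image"][s[1]:s[3],s[0]:s[2],::-1],None,fx=5,fy=5,interpolation=cv2.INTER_CUBIC))
E
```

```text
scene bright [370.4 234.2] 335 [ 0.4838 -0.3429  0.014 ] [251 227 228]
scene bright [325.9 240.7] 355 [ 0.5003 -0.2335  0.014 ] [251 227 228]
scene bright [202.5 249.7] 783 [0.5515 0.0562 0.046 ] [255 255 242]
scene bright [371.3 271.8] 394 [ 0.3916 -0.3076  0.014 ] [252 229 229]
scene green [239.8 216.8] 10 [ 0.6068 -0.0495  0.051 ] [ 78 206 119]
scene red [233.1 227.6] 8 [ 0.5839 -0.0267  0.05  ] [246  77  68]
scene panel [222.4 243.7] 6151 [0.5525 0.008  0.046 ] [168 169 174]
[[0.601, 0.14], [0.679, -0.101], [0.511, -0.133], [0.446, 0.097]]
scene panel [370.6 233.5] 473 [ 0.4719 -0.3338  0.046 ] [249 225 226]
scene panel [326.1 240.2] 481 [ 0.4874 -0.2271  0.046 ] [251 228 229]
scene panel [371.6 271.1] 520 [ 0.382  -0.2995  0.046 ] [252 229 229]
top bright [291.  172.8] 311 [ 0.695  -0.1806  0.014 ] [253 252 248]
top bright [243.1 229. ] 335 [ 0.5376 -0.0564  0.014 ] [115 115 116]
top bright [199.6 222.1] 733 [0.5491 0.0548 0.046 ] [255 255 254]
top bright [310.1 244.6] 369 [ 0.5003 -0.2362  0.014 ] [255 250 251]
top bright [351.2 251.8] 374 [ 0.4841 -0.3455  0.014 ] [255 251 252
[... 163 characters left out ...]
665  -0.3642  0.05  ] [113  53  49]
top red [369. 183.] 3 [ 0.6634 -0.3868  0.05  ] [160  72  73]
top red [359.5 188. ] 4 [ 0.6494 -0.3619  0.05  ] [101  49  47]
top red [231.6 209.8] 5 [ 0.5832 -0.0282  0.05  ] [236 117 113]
top panel [288.7 176. ] 745 [ 0.6781 -0.1752  0.046 ] [228 222 210]
top panel [364.1 187.4] 360 [ 0.6521 -0.3745  0.046 ] [107 105 105]
top panel [221.3 218.4] 5592 [ 0.5603 -0.0018  0.046 ] [196 196 204]
[[0.61, 0.141], [0.68, -0.135], [0.506, -0.178], [0.438, 0.091]]
top panel [310.2 244.6] 486 [ 0.4978 -0.2354  0.046 ] [255 250 251]
top panel [351.3 251.8] 501 [ 0.4817 -0.3414  0.046 ] [255 251 252]
top panel [337.  296.8] 1190 [ 0.3669 -0.3058  0.046 ] [255 252 252]
```

Call:
{"name": "step_arm", "arguments": {"delta_pos": [[0.78,0.94,0],[0.78,0.94,0],[0.78,0.94,0],[0.78,0.94,0],[0.78,0.94,0],[0.78,0.94,0],[0.78,0.94,0],[0.78,0.94,0],[0.78,0.94,0],[0.78,0.94,0],[0.78,0.94,0],[0.78,0.94,0]], "turn": [0,0,0,0,0,0,0,0,0,0,0,-0.5], "grip": 0, "newtons": 8}}

```text
time: 1.4
ee_pos: [0.4411, -0.3068, 0.1959]
eef_rot: [0.99, 0.138, -0.0, 0.0]
ft_force: [0.9, -0.5, -0.6]
width: 0.0868
grip_force: 0.0
```

View pics/scene_crop.png

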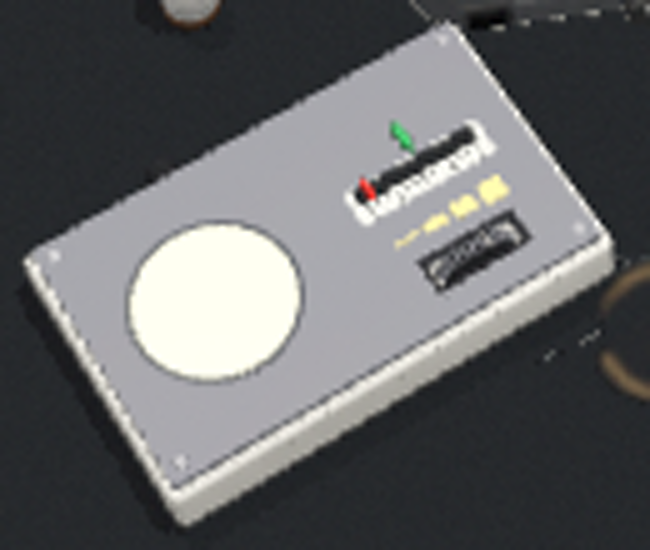

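The crop shows the pointer at (366,188), the marker at (401,137) and the wheel slot at (475,250). Next I move over the dish and check with the wrist camera.

Call:
{"name": "step_arm", "arguments": {"delta_pos": [[0.78,0.95,0],[0.78,0.95,0],[0.8,0.95,-0.5],[0,0,-1],[0,0,-1],[0,0,0],[0,0,0]], "turn": [0,0,0,0,0,0,0]}}

```text
time: 2.1
ee_pos: [0.4994, -0.2367, 0.1339]
eef_rot: [0.99, 0.138, -0.0, -0.0]
ft_force: [0.8, 0.0, -0.2]
width: 0.0867
grip_force: 0.0
```

```bash
python3 - <<'E'
from h import *
c=camera("wrist");h=hsv(c);print(read_state()["ee_pos"])
cv2.imwrite("pics/w1.png",c["image"][:,:,::-1])
for ce,a,m in blobs((h[...,2]>200),400):
    (x,y),r=cv2.minEnclosingCircle(np.argwhere(m)[:,::-1].astype(np.float32))
    print(ce,a,r,ray(c,*ce,.014),ray(c,x,y,.014))
E
```

```text
[ 0.50000323 -0.23698723  0.13467762]
[161.86170213  60.1501182 ] 846 72.83724975585938 [ 0.596867   -0.10186346  0.014     ] [ 0.5860242  -0.10212066  0.014     ]
[549.17857143  20.60912698] 504 15.930377006530762 [ 0.72263417 -0.42817441  0.014     ] [ 0.7236229  -0.42698669  0.014     ]
[474.62323944  63.96244131] 852 55.21120071411133 [ 0.67202337 -0.37965943  0.014     ] [ 0.66286814 -0.38324535  0.014     ]
[57.98312236 51.24472574] 711 27.29478645324707 [ 0.57841916 -0.00916182  0.014     ] [ 0.58321915 -0.01320965  0.014     ]
[525.4912731  159.30184805] 1948 37.61990737915039 [ 0.60596844 -0.46581634  0.014     ] [ 0.60239493 -0.46659375  0.014     ]
[273.87534408 195.6948486 ] 2543 28.624404907226562 [ 0.50240276 -0.23558472  0.014     ] [ 0.50230187 -0.23563349  0.014     ]
[369.62897527 231.73380448] 1698 28.2348575592041 [ 0.49252669 -0.34346982  0.014     ] [ 0.48613299 -0.34493317  0.014     ]
[310.59501101 306.16507704] 1363 25.99588966369629 [ 0.39095869 -0.31023323  0.014     ] [ 0.39394355 -0.30934308  0.014     ]
```

View pics/w1.png

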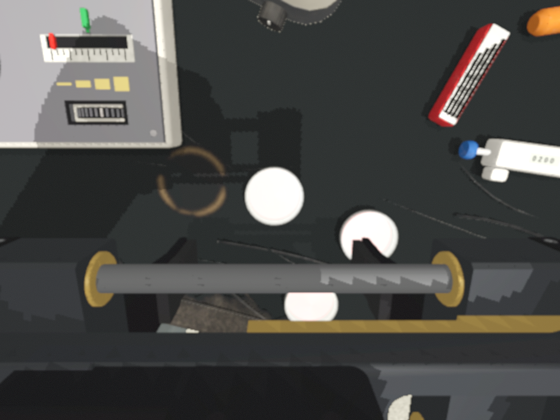

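The wrist view shows the target dish at (274,196), clear of its neighbours, and the scale and wheel at upper left.

Call:
{"name": "step_arm", "arguments": {"delta_pos": [[0.09,0.05,-1],[0,0,-1],[0,0,-1],[0,0,-1],[0,0,-0.5],[0,0,-0.3],[0,0,-0.3],[0,0,0],[0,0,0]], "turn": [0,0,0,0,0,0,0,0,0]}}

```text
time: 3.05
ee_pos: [0.5024, -0.2357, 0.0068]
eef_rot: [0.99, 0.138, 0.0, 0.0]
ft_force: [-0.4, -0.5, 0.1]
width: 0.0871
grip_force: 0.0
```

Call:
{"name": "step_arm", "arguments": {"delta_pos": [[0,0,0],[0,0,0],[0,0,0],[0,0,0],[0,0,0],[0,0,0],[0,0,0],[0,0,0]], "turn": [0,0,0,0,0,0,0,0], "grip": 1, "newtons": 10}}

```text
time: 3.85
ee_pos: [0.5018, -0.2354, 0.0059]
eef_rot: [0.99, 0.138, -0.0, 0.0]
ft_force: [-0.4, -0.1, 0.5]
width: 0.031
grip_force: 0.0
```

```bash
python3 - <<'E'
from h import *
s=read_state();print(s["width"],s["grip_force"],s["ee_pos"])
c=camera("scene");cv2.imwrite("pics/s2.png",cv2.resize(c["image"][150:300,230:450,::-1],None,fx=3,fy=3))
E
```

```text
0.03097602044345206 0.0 [ 0.50178087 -0.23541107  0.00593586]
```

View pics/s2.png

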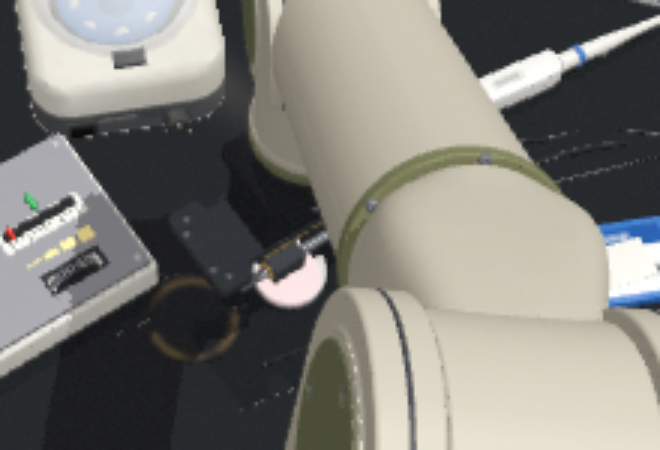

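The scene crop shows the dish, partly hidden, at (290,280), and the fingers have closed past its width. It has probably squeezed out, so I open, lift and look again.

Call:
{"name": "step_arm", "arguments": {"delta_pos": [[0,0,0],[0,0,0],[0,0,0],[0,0,0],[0,0,0],[0,0,0],[0,0,1],[0,0,1],[0,0,1],[0,0,1],[0,0,1],[0,0,0]], "turn": [0,0,0,0,0,0,0,0,0,0,0,0], "grip": 0}}

```text
time: 5.1
ee_pos: [0.5037, -0.2361, 0.1346]
eef_rot: [0.99, 0.138, 0.002, 0.002]
ft_force: [0.8, -0.6, 0.4]
width: 0.0866
grip_force: 0.0
```

```bash
cat > dish.py <<'E'
from h import *
s=read_state();print(s["ee_pos"],s["width"])
for n in("wrist","scene","top"):
    c=camera(n);h=hsv(c)
    for ce,a,m in blobs(h[...,2]>215,150):
        p=ray(c,*ce,.014)
        if abs(p[0]-.47)<.12 and -.4<p[1]<-.17:
            (x,y),r=cv2.minEnclosingCircle(np.argwhere(m)[:,::-1].astype(np.float32))
            print(n,ce.round(),a,round(r,1),p.round(4),ray(c,x,y,.014).round(4))
cv2.imwrite("pics/last.png",camera("wrist")["image"][:,:,::-1])
E
python3 dish.py
```

```text
[ 0.50373785 -0.23610196  0.13457885] 0.08662630561513089
wrist [273. 200.] 2461 28.3 [ 0.5024 -0.2356  0.014 ] [ 0.5021 -0.2358  0.014 ]
wrist [367. 235.] 1478 27.7 [ 0.4935 -0.3425  0.014 ] [ 0.4861 -0.3448  0.014 ]
wrist [310. 307.] 1340 25.7 [ 0.395 -0.309  0.014] [ 0.3936 -0.3096  0.014 ]
scene [326. 240.] 389 11.4 [ 0.5017 -0.2343  0.014 ] [ 0.5015 -0.234   0.014 ]
top [341. 288.] 264 11.2 [ 0.3896 -0.3185  0.014 ] [ 0.3912 -0.3139  0.014 ]
```

```bash
python3 - <<'E'
from h import *
s=read_state();p=s["ee_pos"]
def proj(c,P):
    q=c["view"][:3,:3]@P+c["view"][:3,3]; q=c["mtx"]@(q*[1,-1,-1]); return (q[:2]/q[2]).round()
for n in("wrist","scene","top"):
    c=camera(n)
    print(n,"tcp px",proj(c,p),"cam at",(-c["view"][:3,:3].T@c["view"][:3,3]).round(3), "look",(-c["view"][2,:3]).round(3))
    z=c["z_map"];v,u=np.mgrid[:420,:560]
    d=np.stack([u,v,np.ones_like(u)],-1)@np.linalg.inv(c["mtx"]).T*z[...,None]*[1,-1,-1]
    P=(d-c["view"][:3,3])@c["view"][:3,:3]
    ok=(z>0)&(np.hypot(P[...,0]-p[0],P[...,1]-p[1])<.09)&(P[...,2]>.1)&(P[...,2]<.25)
    Q=P[ok]; 
    if len(Q):
        a=np.array([-np.sin(.276),np.cos(.276)]); b=np.array([a[1],-a[0]])
        yy=(Q[:,:2]-p[:2])@a;xx=(Q[:,:2]-p[:2])@b
        for lo in np.arange(-.09,.09,.01):
            k=(yy>=lo)&(yy<lo+.01)
            if k.sum()>3: print("  y",round(lo,2),k.sum(),"zmin",Q[k,2].min().round(3),"x",xx[k].min().round(3),xx[k].max().round(3))
    m=(z>0)&(abs(P[...,0]-.502)<.035)&(abs(P[...,1]+.2355)<.035)
    print(n,"dish z",np.percentile(P[m][:,2],[5,50,95]).round(4) if m.any() else None)
E
```

```text
wrist tcp px [274. 239.] cam at [ 0.569 -0.216  0.319] look [-0.247 -0.068 -0.967]
  y -0.09 40 zmin 0.228 x 0.037 0.038
  y -0.08 742 zmin 0.227 x -0.01 0.039
  y -0.07 1851 zmin 0.231 x -0.01 0.039
  y -0.06 2017 zmin 0.157 x -0.01 0.039
  y -0.05 6413 zmin 0.156 x -0.031 0.039
  y -0.04 1070 zmin 0.239 x 0.026 0.034
  y -0.03 1069 zmin 0.239 x 0.026 0.034
  y -0.02 1071 zmin 0.239 x 0.026 0.034
  y -0.01 1084 zmin 0.238 x 0.026 0.034
  y -0.0 1061 zmin 0.239 x 0.027 0.034
  y 0.01 1073 zmin 0.239 x 0.026 0.034
  y 0.02 1068 zmin 0.239 x 0.026 0.034
  y 0.03 1080 zmin 0.239 x 0.026 0.034
  y 0.04 6242 zmin 0.156 x -0.011 0.039
  y 0.05 1680 zmin 0.157 x 0.011 0.039
  y 0.06 1325 zmin 0.231 x 0.019 0.039
  y 0.07 378 zmin 0.228 x 0.02 0.039
  y 0.08 21 zmin 0.229 x 0.037 0.038
wrist dish z [0.014  0.2663 0.2776]
scene tcp px [330. 217.] cam at [1.00e-03 2.80e-02 1.16e+00] look [ 0.461 -0.146 -0.875]
  y 0.02 9 zmin 0.242 x -0.031 -0.025
  y 0.03 18 zmin 0.239 x -0.032 -0.025
  y 0.04 18 zmin 0.158 x -0.036 0.039
  y 0.05 27 zmin 0.161 x -0.037 -0.005
  y 0.06 18 zmin 0.234 x -0.038 -0.032
  y 0.07 17 zmin 0.234 x -0.037 -0.033
  y 0.08 21 zmin 0.227 x -0.036 0.021
scene dish z [-0.0006  0.5515  0.5703]
top tcp px [312. 240.] cam at [ 0.402 -0.191  1.194] look [ 0.157  0.015 -0.987]
  y 0.05 4 zmin 0.248 x 0.03 0.038
  y 0.06 5 zmin 0.248 x 0.029 0.035
top dish z [0.5417 0.5536 0.5699]
```

View pics/last.png

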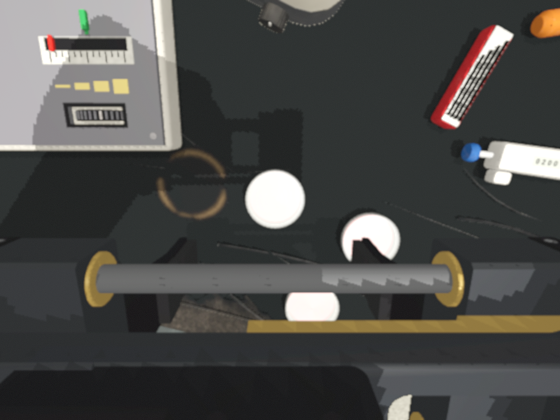

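The wrist view shows the dish still at (274,199), so it never moved. In the depth data the finger ends sit about 20 mm above the reported TCP when open. I'll measure the tip height at a 60 mm opening.

Call:
{"name": "step_arm", "arguments": {"delta_pos": [[0,0,0],[0,0,0],[0,0,0],[0,0,0],[0,0,0],[0,0,0],[0,0,0],[0,0,0]], "turn": [0,0,0,0,0,0,0,0], "grip": 0.3}}

```text
time: 6.25
ee_pos: [0.5018, -0.2354, 0.131]
eef_rot: [0.99, 0.138, 0.0, 0.0]
ft_force: [-0.6, 0.5, -0.4]
width: 0.0612
grip_force: 0.0
```

```bash
cat > tips.py <<'E'
from h import *
s=read_state();p=s["ee_pos"];print(p,s["width"])
for n in("wrist","scene","top"):
    c=camera(n);z=c["z_map"];v,u=np.mgrid[:420,:560]
    d=np.stack([u,v,np.ones_like(u)],-1)@np.linalg.inv(c["mtx"]).T*z[...,None]*[1,-1,-1]
    P=(d-c["view"][:3,3])@c["view"][:3,:3]
    Q=P[(z>0)&(np.hypot(P[...,0]-p[0],P[...,1]-p[1])<.07)&(P[...,2]>p[2]-.05)&(P[...,2]<p[2]+.07)]
    a=np.array([-np.sin(.276),np.cos(.276)]); b=np.array([a[1],-a[0]])
    yy=(Q[:,:2]-p[:2])@a;xx=(Q[:,:2]-p[:2])@b
    for lo in np.arange(-.07,.07,.01):
        k=(yy>=lo)&(yy<lo+.01)
        if k.sum()>3: print(n," y",round(lo,2),k.sum(),"z-tcp",np.percentile(Q[k,2]-p[2],[0,5,50]).round(4),"x",xx[k].min().round(3),xx[k].max().round(3))
E
python3 tips.py
```

```text
[ 0.50183275 -0.23539153  0.13098596] 0.06116582211533747
wrist  y -0.05 16 z-tcp [0.0534 0.0555 0.06  ] x 0.011 0.012
wrist  y -0.04 761 z-tcp [0.026  0.0288 0.0466] x -0.009 0.012
wrist  y -0.03 14 z-tcp [0.0303 0.0304 0.0468] x -0.008 0.01
wrist  y 0.03 759 z-tcp [0.0258 0.0286 0.0462] x -0.009 0.012
wrist  y 0.04 29 z-tcp [0.0509 0.0526 0.0592] x 0.011 0.012
scene  y 0.03 7 z-tcp [0.0292 0.0298 0.033 ] x -0.01 0.001
```

The visible finger ends lie about 26 mm above the reported TCP, so the first closing passed over the dish. I'll open and descend, checking the force.

Call:
{"name": "step_arm", "arguments": {"delta_pos": [[0,0,0],[0,0,0],[0,0,0],[0,0,0],[0,0,-1],[0,0,-1],[0,0,-1],[0,0,-1],[0,0,-1],[0,0,0],[0,0,0],[0,0,0]], "turn": [0,0,0,0,0,0,0,0,0,0,0,0], "grip": 0}}

```text
time: 7.6
ee_pos: [0.5028, -0.2358, 0.0075]
eef_rot: [0.99, 0.138, 0.001, 0.001]
ft_force: [1.3, 0.4, 0.2]
width: 0.0871
grip_force: 0.0
```

```bash
python3 tips.py
```

```text
[ 0.50283018 -0.23579801  0.00751474] 0.08711380992944613
wrist  y -0.07 592 z-tcp [-0.0112 -0.0103 -0.0092] x -0.007 0.035
wrist  y -0.06 1280 z-tcp [-0.0112 -0.0102 -0.0091] x -0.048 0.048
wrist  y -0.05 2576 z-tcp [-0.0113 -0.0101 -0.0088] x -0.057 0.057
wrist  y -0.04 2022 z-tcp [-0.0111 -0.0102 -0.0092] x -0.062 0.063
wrist  y -0.03 2204 z-tcp [-0.0111 -0.0101 -0.0089] x -0.066 0.067
wrist  y -0.02 2433 z-tcp [-0.0111 -0.01   -0.0086] x -0.066 0.069
wrist  y -0.01 2442 z-tcp [-0.0119 -0.01   -0.0084] x -0.066 0.07
wrist  y 0.0 2552 z-tcp [-0.0112 -0.01   -0.0084] x -0.066 0.07
wrist  y 0.01 2451 z-tcp [-0.0115 -0.01   -0.0084] x -0.067 0.069
wrist  y 0.02 2259 z-tcp [-0.0111 -0.01   -0.0086] x -0.066 0.067
wrist  y 0.03 2010 z-tcp [-0.0112 -0.0101 -0.0091] x -0.062 0.063
wrist  y 0.04 2564 z-tcp [-0.0113 -0.01   -0.0087] x -0.057 0.057
wrist  y 0.05 1383 z-tcp [-0.0113 -0.0097 -0.007 ] x -0.049 0.048
wrist  y 0.06 589 z-tcp [-0.0088 -0.0078 -0.0068] x -0.006 0.035
scene  y -0.05 28 z-tcp [-0.0144 -0.0125 -0.0077] x -0.007 0.026
scene  y -0.04 33 z-tcp [-0.0112 -0.0109 -0.0077] x -0.025 0.027
scene  y -0.03 55 z-tcp [-0.0106 -0.0098  0.0058] x -0.031 0.02
scene  y -0.02 74 z-tcp [-0.012  -0.0084  0.0079] x -0.035 0.021
scene  y -0.01 81 z-tcp [-0.0109 -0.0086  0.0075] x -0.039 0.02
scene  y 0.0 96 z-tcp [-0.0135 -0.0099  0.0072] x -0.044 0.021
scene  y 0.01 99 z-tcp [-0.0122 -0.0112  0.0043] x -0.055 0.017
scene  y 0.02 113 z-tcp [-0.0139 -0.0119 -0.0071] x -0.062 0.001
scene  y 0.03 107 z-tcp [-0.0147 -0.0118 -0.0075] x -0.062 0.004
scene  y 0.04 84 z-tcp [-0.0134 -0.0118 -0.0081] x -0.053 0.004
scene  y 0.05 90 z-tcp [-0.013  -0.0116 -0.0067] x -0.047 0.037
scene  y 0.06 73 z-tcp [-0.011  -0.009  -0.0054] x -0.028 0.032
```

Call:
{"name": "step_arm", "arguments": {"delta_pos": [[0,0,-0.1],[0,0,-0.1],[0,0,0],[0,0,0]], "turn": [0,0,0,0]}}

```text
time: 8.15
ee_pos: [0.5017, -0.2353, 0.0009]
eef_rot: [0.99, 0.138, -0.0, -0.0]
ft_force: [-0.3, -0.1, -0.4]
width: 0.0872
grip_force: 0.0
```

Call:
{"name": "step_arm", "arguments": {"delta_pos": [[0,0,-0.1],[0,0,-0.1],[0,0,-0.1],[0,0,0],[0,0,0]], "turn": [0,0,0,0,0]}}

```text
time: 8.65
ee_pos: [0.5018, -0.2353, -0.0066]
eef_rot: [0.99, 0.138, -0.0, -0.0]
ft_force: [0.2, 0.6, -0.1]
width: 0.0872
grip_force: 0.0
```

Call:
{"name": "step_arm", "arguments": {"delta_pos": [[0,0,-0.1],[0,0,-0.1],[0,0,0],[0,0,0]], "turn": [0,0,0,0]}}

```text
time: 9.05
ee_pos: [0.5018, -0.2353, -0.0116]
eef_rot: [0.99, 0.138, -0.0, -0.0]
ft_force: [-0.3, -0.5, -0.9]
width: 0.0865
grip_force: 0.0
```

The reported TCP is now below the bench with no contact, which confirms the offset. I go 7.5 mm lower and close gently.

Call:
{"name": "step_arm", "arguments": {"delta_pos": [[0,0,-0.1],[0,0,-0.1],[0,0,-0.1],[0,0,0],[0,0,0]], "turn": [0,0,0,0,0]}}

```text
time: 9.55
ee_pos: [0.5018, -0.2354, -0.0191]
eef_rot: [0.99, 0.138, -0.0, -0.0]
ft_force: [1.0, 0.6, 0.6]
width: 0.0871
grip_force: 0.0
```

Call:
{"name": "step_arm", "arguments": {"delta_pos": [[0,0,0],[0,0,0],[0,0,0],[0,0,0],[0,0,0],[0,0,0],[0,0,0]], "turn": [0,0,0,0,0,0,0], "grip": 0.5, "newtons": 8}}

```text
time: 10.25
ee_pos: [0.5018, -0.2354, -0.019]
eef_rot: [0.99, 0.138, 0.0, 0.0]
ft_force: [0.7, -0.8, -0.0]
width: 0.0593
grip_force: 8.0
```

Gripped at 59 mm and 8 N. I lift and carry it over to the window.

Call:
{"name": "step_arm", "arguments": {"delta_pos": [[0,0,0.4],[0,0,0.8],[0,0,1],[0,0,1],[0,0,0.8],[0,0,0],[0.16,0.9,0],[0.16,0.9,0],[0.16,0.9,0],[0.16,0.9,0],[0.16,0.9,0],[0.16,0.9,0]], "turn": [0,0,0,0,0,0,0,0,0,0,0,0]}}

```text
time: 11.45
ee_pos: [0.5255, -0.0994, 0.0807]
eef_rot: [0.99, 0.138, -0.0, -0.0]
ft_force: [-0.5, 0.3, -0.2]
width: 0.0586
grip_force: 8.0
```

Call:
{"name": "step_arm", "arguments": {"delta_pos": [[0.16,0.9,0],[0.16,0.9,0],[0.16,0.9,0],[0.16,0.9,0],[0.16,0.9,0],[0.16,0.9,0],[0,0.44,0],[0,0.4,0],[0,0,0],[0,0,0],[0,0,0]], "turn": [0,0,0,0,0,0,0,0,0,0,0]}}

```text
time: 12.55
ee_pos: [0.5498, 0.0543, 0.0809]
eef_rot: [0.991, 0.137, -0.0, 0.0]
ft_force: [-0.4, -0.6, 0.3]
width: 0.059
grip_force: 8.0
```

```bash
python3 - <<'E'
from h import *
s=read_state();print(s["ee_pos"],s["width"],s["grip_force"])
for n in("scene","wrist"):
    c=camera(n);cv2.imwrite(f"pics/c_{n}.png",c["image"][:,:,::-1]);h=hsv(c);z=c["z_map"]
    for ce,a,m in blobs(h[...,2]>235,150):
        print(n,ce.round(),a,ray(c,*ce,.046).round(4))
c=cv2.hconcat([cv2.imread("pics/c_scene.png")[130:330,100:380],cv2.imread("pics/c_wrist.png")[100:300,140:420]])
cv2.imwrite("pics/c.png",cv2.resize(c,(800,286)))
E
```

```text
[0.54982341 0.05428934 0.08091549] 0.05896490258589847 7.996568035960081
scene [530.  99.] 245 [ 0.7238 -0.9101  0.046 ]
scene [275. 128.] 156 [ 0.8411 -0.21    0.046 ]
scene [278. 166.] 440 [ 0.7224 -0.1807  0.046 ]
scene [401. 175.] 266 [ 0.6006 -0.4693  0.046 ]
scene [371. 234.] 295 [ 0.4714 -0.3337  0.046 ]
scene [436. 240.] 553 [ 0.4095 -0.473   0.046 ]
scene [201. 240.] 310 [0.5764 0.055  0.046 ]
scene [209. 257.] 207 [0.5299 0.0466 0.046 ]
scene [ 88. 334.] 508 [0.4328 0.3366 0.046 ]
wrist [383. 125.] 872 [6.402e-01 4.000e-04 4.600e-02]
wrist [423. 222.] 1207 [ 0.5819 -0.0541  0.046 ]
wrist [274. 240.] 4677 [0.537  0.0509 0.046 ]
wrist [274. 298.] 710 [0.4883 0.0372 0.046 ]
```

View pics/c.png

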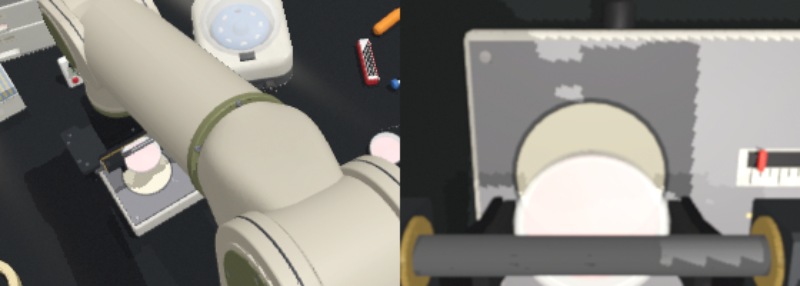

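The dish hangs level just above the window, whose rim shows around it. I lower it and release.

Call:
{"name": "step_arm", "arguments": {"delta_pos": [[0,0.05,-0.6],[0,0,-0.6],[0,0,-0.5],[0,0,-0.3],[0,0,-0.12],[0,0,0],[0,0,0],[0,0,0]], "turn": [0,0,0,0,0,0,0,0]}}

```text
time: 13.45
ee_pos: [0.5502, 0.0569, 0.0283]
eef_rot: [0.99, 0.138, 0.0, 0.0]
ft_force: [-0.2, 0.0, 0.3]
width: 0.0588
grip_force: 8.0
```

Call:
{"name": "step_arm", "arguments": {"delta_pos": [[0,0,0],[0,0,0],[0,0,0],[0,0,0],[0,0,0],[0,0,0],[0,0,0],[0,0,0.4],[0,0,0.6],[0,0,1],[0,0,1],[0,0,0]], "turn": [0,0,0,0,0,0,0,0,0,0,0,0], "grip": 0}}

```text
time: 14.65
ee_pos: [0.5524, 0.0574, 0.1079]
eef_rot: [0.99, 0.138, 0.003, 0.0]
ft_force: [0.2, -0.3, 0.5]
width: 0.0868
grip_force: 0.0
```

Call:
{"name": "step_arm", "arguments": {"delta_pos": [[-0.5,-0.5,0.8],[-0.5,-0.9,0],[-0.5,-0.9,0],[0,-0.9,0],[0,-0.9,0],[0,0,0],[0,0,0],[0,0,0]], "turn": [0,0,0,0,0,0,0,0], "grip": 1}}

```text
time: 15.45
ee_pos: [0.5124, -0.0446, 0.1233]
eef_rot: [0.99, 0.139, 0.0, -0.0]
ft_force: [0.2, -0.0, 0.2]
width: 0.0312
grip_force: 0.0
```

```bash
python3 - <<'E'
from h import *
s=read_state();print(s["ee_pos"],s["width"])
print("slot approx",ray(camera("scene"),255,240,.046))
c=camera("wrist");cv2.imwrite("pics/w3.png",c["image"][:,:,::-1])
E
python3 tips.py | grep wrist
```

```text
[ 0.51241875 -0.04460471  0.12326899] 0.0312463961772997
slot approx [ 0.53864521 -0.06762476  0.046     ]
wrist  y -0.03 40 z-tcp [0.0476 0.0505 0.0581] x 0.011 0.012
wrist  y -0.02 566 z-tcp [0.0262 0.0282 0.0454] x -0.009 0.013
wrist  y 0.01 531 z-tcp [0.0258 0.0284 0.0453] x -0.009 0.012
wrist  y 0.02 74 z-tcp [0.0278 0.0322 0.0556] x 0.011 0.012
```

View pics/w3.png

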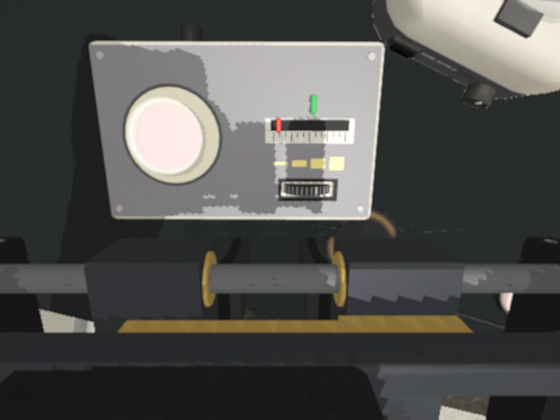

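The wrist view shows the dish (165,136) on the window (174,136), the pointer at (278,125), the marker at (314,104) and the wheel at (308,189). Measuring these accurately next.

```bash
cat > meas.py <<'E'
from h import *
def cloud(c):
    z=c["z_map"];v,u=np.mgrid[:420,:560]
    d=np.stack([u,v,np.ones_like(u)],-1)@np.linalg.inv(c["mtx"]).T*z[...,None]*[1,-1,-1]
    return (d-c["view"][:3,3])@c["view"][:3,:3]
def meas(yaw=.27,verbose=True):
    c=camera("wrist");h=hsv(c);P=cloud(c);X=np.array([np.cos(yaw),np.sin(yaw)]);Y=np.array([-X[1],X[0]])
    g=(h[...,0]>40)&(h[...,0]<90)&(h[...,1]>110)&(h[...,2]>60)
    r=((h[...,0]<8)|(h[...,0]>172))&(h[...,1]>130)&(h[...,2]>120)
    on=(P[...,2]>.03)&(P[...,2]<.08)&(c["z_map"]>0)
    out={}
    for n,m,zz in(("green",g&on,.0505),("red",r&on,.05)):
        b=blobs(m,5)
        if not b: print("no",n);continue
        ce,a,mm=max(b,key=lambda t:t[1]); z=np.median(P[mm][:,2]);zm=P[mm][:,2].max()
        p=ray(c,*ce,z); out[n]=p; print(n,ce.round(1),a,p.round(4),"ztop",zm.round(4),"Y",(p[:2]@Y).round(4))
    if len(out)==2: print("need pointer move along -Y (mm):",((out["red"]-out["green"])[:2]@Y*1000).round(2))
    return c,P,h,on,X,Y
E
python3 - <<'E'
from meas import *
c,P,h,on,X,Y=meas()
# yaw from panel outline
m=((P[...,2]>.042)&(P[...,2]<.048)).astype(np.uint8)
pts=P[m>0][:,:2]; b=max(blobs(m,1000),key=lambda t:t[1])[2]
rc=cv2.minAreaRect(np.ascontiguousarray(P[b][:,:2]).astype(np.float32)); print("rect",rc,np.deg2rad(rc[2]))
print("panel z",np.median(P[b][:,2]))
d=(P[...,2]>.055)&(P[...,2]<.066)&(np.hypot(P[...,0]-.55,P[...,1]-.056)<.06)
print("dish",d.sum(),cv2.minEnclosingCircle(P[d][:,:2].astype(np.float32)),np.median(P[d][:,2]))
dd=P[d]; A=np.c_[dd[:,:2]-dd[:,:2].mean(0),np.ones(len(dd))];print("tilt",np.linalg.lstsq(A,dd[:,2],rcond=None)[0])
w=(h[...,2]>120)&(h[...,1]>20)&(h[...,0]>15)&(h[...,0]<45)&on&(np.hypot(P[...,0]-.55,P[...,1]-.056)<.06)|d
q=np.array([ray(c,*uv,.046)[:2] for uv in np.argwhere(w&~d)[:,::-1]]); print("window",w.sum(),cv2.minEnclosingCircle(q.astype(np.float32)))
dk=(h[...,2]<70)&on&(abs((P[...,:2]-[.5386,-.0676])@X)<.02)&(abs((P[...,:2]-[.5386,-.0676])@Y)<.04)
for ce,a,mm in blobs(dk,40):
    q=np.array([ray(c,*uv,.046)[:2] for uv in np.argwhere(mm)[:,::-1]]).astype(np.float32); print("slot dark",ce,a,cv2.minAreaRect(q))
wh=(abs((P[...,:2]-[.5386,-.0676])@X)<.02)&(abs((P[...,:2]-[.5386,-.0676])@Y)<.03)
for u in np.arange(-.03,.03,.004):
    k=wh&(abs((P[...,:2]-[.5386,-.0676])@Y-u)<.002); 
    if k.any():
        i=P[k][:,2].argmax(); print("wheel u",round(u,3),P[k][i].round(4))
E
```

```text
green [312.7 104. ] 93 [ 0.6062 -0.0506  0.0511] ztop 0.0534 Y -0.2104
red [277.5 124.5] 74 [ 0.5833 -0.0278  0.05  ] ztop 0.0519 Y -0.1823
need pointer move along -Y (mm): 28.1
rect ((0.5649577379226685, 0.002851337194442749), (0.1406419724225998, 0.2308521419763565), 15.76982593536377) 0.27523538503849226
panel z 0.046272120260798265
dish 4672 ((0.5497586131095886, 0.05715329572558403), 0.03031759522855282) 0.060762561597619516
tilt [-0.00219672  0.00720088  0.0607142 ]
window 7224 ((0.549862265586853, 0.05553174018859863), 0.040008168667554855)
slot dark [304.5        179.48648649] 74 ((0.5453982949256897, -0.06310991942882538), (0.0008772186702117324, 0.03217475116252899), 15.87259578704834)
slot dark [304.83333333 188.02469136] 162 ((0.5379339456558228, -0.06763699650764465), (0.008912419900298119, 0.03147311136126518), 15.873590469360352)
slot dark [300.55033557 198.76510067] 149 ((0.5281424522399902, -0.06434505432844162), (0.002717119175940752, 0.03891546651721001), 15.876510620117188)
wheel u -0.03 [ 0.5467 -0.0945  0.2615]
wheel u -0.026 [ 0.5467 -0.0908  0.2635]
wheel u -0.022 [ 0.5489 -0.0858  0.264 ]
wheel u -0.018 [ 0.5516 -0.0846  0.264 ]
wheel u -0.014 [ 0.5477 -0.0808  0.2639]
wheel u -0.01 [ 0.5454 -0.0766  0.2639]
wheel u -0.006 [ 0.5432 -0.0721  0.2639]
wheel u -0.002 [ 0.5436 -0.0673  0.2639]
wheel u 0.002 [ 0.5425 -0.0661  0.2637]
wheel u 0.006 [ 0.5421 -0.06    0.2641]
wheel u 0.01 [ 0.5417 -0.0546  0.2719]
wheel u 0.014 [ 0.5412 -0.054   0.272 ]
wheel u 0.018 [ 0.5384 -0.0474  0.2721]
wheel u 0.022 [ 0.538  -0.0467  0.2721]
wheel u 0.026 [ 0.538  -0.0428  0.2719]
```

```bash
python3 - <<'E'
from meas import *
c,P,h,on,X,Y=meas(.275)
o=np.array([.5376,-.0676])
a=(P[...,:2]-o)@X;b=(P[...,:2]-o)@Y
for u in np.arange(-.032,.033,.004):
    k=on&(abs(a)<.012)&(abs(b-u)<.002)
    if k.any():
        q=k&(P[...,2]>.0485); print(round(u,3),"zmax",P[k][:,2].max().round(4),"a range of raised",(a[q].min().round(4),a[q].max().round(4),q.sum()) if q.any() else None)
E
```

```text
green [312.3 103.4] 97 [ 0.6066 -0.0503  0.051 ] ztop 0.0529 Y -0.2131
red [277.4 124.5] 70 [ 0.5832 -0.0278  0.0499] ztop 0.052 Y -0.1852
need pointer move along -Y (mm): 27.95
-0.032 zmax 0.0481 a range of raised None
-0.028 zmax 0.0478 a range of raised None
-0.024 zmax 0.049 a range of raised (np.float64(-0.0026), np.float64(0.0104), np.int64(2))
-0.02 zmax 0.0478 a range of raised None
-0.016 zmax 0.0488 a range of raised (np.float64(-0.0009), np.float64(-0.0009), np.int64(1))
-0.012 zmax 0.0505 a range of raised (np.float64(-0.0107), np.float64(0.0078), np.int64(24))
-0.008 zmax 0.052 a range of raised (np.float64(-0.009), np.float64(0.0047), np.int64(42))
-0.004 zmax 0.053 a range of raised (np.float64(-0.004), np.float64(0.0104), np.int64(51))
0.0 zmax 0.0538 a range of raised (np.float64(-0.004), np.float64(0.0051), np.int64(49))
0.004 zmax 0.0536 a range of raised (np.float64(-0.0032), np.float64(0.0049), np.int64(44))
0.008 zmax 0.053 a range of raised (np.float64(-0.0033), np.float64(0.0048), np.int64(50))
0.012 zmax 0.0511 a range of raised (np.float64(-0.0064), np.float64(0.0087), np.int64(40))
0.016 zmax 0.049 a range of raised (np.float64(0.0017), np.float64(0.0025), np.int64(2))
0.02 zmax 0.0482 a range of raised None
0.024 zmax 0.0486 a range of raised (np.float64(0.0069), np.float64(0.0069), np.int64(1))
0.028 zmax 0.0479 a range of raised None
0.032 zmax 0.0477 a range of raised None
```

The dish sits about 1.5 mm off centre. The wheel top is at about z 0.053 at (0.538, -0.067), and the pointer needs 28 mm (2.0 rad). I bring the closed fingers over the wheel, starting left of its top.

Call:
{"name": "step_arm", "arguments": {"delta_pos": [[0.47,-0.3,0],[0.47,-0.29,0],[0,0,-1],[0,0,-1],[0,0,-0.8],[0,0,-0.5],[0,0,0],[0,0,0],[0,0,0]], "turn": [0,0,0,0,0,0,0,0,0], "grip": 1}}

```text
time: 16.7
ee_pos: [0.5367, -0.0604, 0.0417]
eef_rot: [0.99, 0.138, 0.001, 0.0]
ft_force: [0.2, 0.8, -0.2]
width: 0.0006
grip_force: 0.0
```

```bash
python3 - <<'E'
from meas import *
s=read_state();p=s["ee_pos"];print(p,s["width"],s["ft_force"])
c,P,h,on,X,Y=meas(.275)
a=(P[...,:2]-p[:2])@X;b=(P[...,:2]-p[:2])@Y
k=(c["z_map"]>0)&(abs(a)<.02)&(P[...,2]<p[2]+.06)&(P[...,2]>.056)
for u in np.arange(-.04,.041,.004):
    m=k&(abs(b-u)<.002)
    if m.sum()>3: print(round(u,3),m.sum(),"z-tcp",(np.percentile(P[m][:,2],[0,5,50])-p[2]).round(4))
E
```

```text
[ 0.5366969  -0.06043466  0.04166795] 0.0006492262587008278 [ 0.19882783  0.7585346  -0.16366638]
green [291.5 128.3] 202 [ 0.6066 -0.0507  0.0511] ztop 0.0531 Y -0.2136
red [242.1 156.4] 122 [ 0.5837 -0.0278  0.0504] ztop 0.0517 Y -0.1853
need pointer move along -Y (mm): 28.28
-0.008 60 z-tcp [0.026 0.028 0.038]
-0.004 208 z-tcp [0.0262 0.0284 0.0455]
-0.0 193 z-tcp [0.0254 0.0285 0.0447]
0.004 208 z-tcp [0.0263 0.0281 0.0456]
0.008 100 z-tcp [0.0267 0.0283 0.04  ]
```

Call:
{"name": "step_arm", "arguments": {"delta_pos": [[0,0,-0.15],[0,0,-0.15],[0,0,-0.1],[0,0,0],[0,0,0],[0,0,0]], "turn": [0,0,0,0,0,0]}}

```text
time: 17.35
ee_pos: [0.5359, -0.0604, 0.0306]
eef_rot: [0.99, 0.138, 0.0, 0.0]
ft_force: [0.3, -0.0, -0.2]
width: 0.0008
grip_force: 0.0
```

Call:
{"name": "step_arm", "arguments": {"delta_pos": [[0,0,-0.04],[0,0,-0.04],[0,0,0],[0,0,0]], "turn": [0,0,0,0]}}

```text
time: 17.75
ee_pos: [0.5358, -0.0604, 0.0284]
eef_rot: [0.99, 0.138, 0.0, 0.0]
ft_force: [-0.2, -1.0, 0.1]
width: 0.0006
grip_force: 0.0
```

Call:
{"name": "step_arm", "arguments": {"delta_pos": [[0,0,-0.04],[0,0,0],[0,0,0]], "turn": [0,0,0]}}

```text
time: 18.05
ee_pos: [0.5358, -0.0604, 0.0275]
eef_rot: [0.99, 0.138, -0.0, 0.0]
ft_force: [0.3, -0.2, 0.5]
width: 0.0004
grip_force: 0.0
```

Call:
{"name": "step_arm", "arguments": {"delta_pos": [[0,0,-0.04],[0,0,0],[0,0,0]], "turn": [0,0,0]}}

```text
time: 18.35
ee_pos: [0.5358, -0.0604, 0.0264]
eef_rot: [0.99, 0.138, 0.0, 0.0]
ft_force: [-0.9, -0.4, -0.3]
width: 0.0003
grip_force: 0.0
```

Call:
{"name": "step_arm", "arguments": {"delta_pos": [[0,0,-0.04],[0,0,0],[0,0,0]], "turn": [0,0,0]}}

```text
time: 18.65
ee_pos: [0.5359, -0.0604, 0.0256]
eef_rot: [0.99, 0.138, 0.0, 0.0]
ft_force: [-0.6, 0.1, 1.0]
width: 0.0003
grip_force: 0.3
```

Call:
{"name": "step_arm", "arguments": {"delta_pos": [[0,0,-0.04],[0,0,0],[0,0,0]], "turn": [0,0,0]}}

```text
time: 18.95
ee_pos: [0.536, -0.0604, 0.0247]
eef_rot: [0.99, 0.138, 0.0, 0.0]
ft_force: [-0.5, -0.8, 3.1]
width: 0.0003
grip_force: 1.9
```

Contact shows about 3 N. I press slightly more and drag to the right.

Call:
{"name": "step_arm", "arguments": {"delta_pos": [[0,0,-0.03],[0,0,0],[0.027,-0.096,0],[0.027,-0.096,0],[0.027,-0.096,0]], "turn": [0,0,0,0,0]}}

```text
time: 19.45
ee_pos: [0.5378, -0.0667, 0.0241]
eef_rot: [0.99, 0.138, -0.0, -0.0]
ft_force: [-2.1, 3.5, 7.8]
width: 0.0003
grip_force: 4.0
```

```bash
python3 -c "
from meas import *
print(read_state()['ft_force']);meas(.275)"
```

```text
[-2.09275054  3.54466635  7.80112972]
green [281. 127.] 255 [ 0.6066 -0.0508  0.0512] ztop 0.0534 Y -0.2136
red [234.1 158.1] 138 [ 0.5846 -0.0314  0.0486] ztop 0.0504 Y -0.189
need pointer move along -Y (mm): 24.61
```

No slip: 6.5 mm of travel moved the pointer 3.7 mm. I finish this stroke, then lift, go back and repeat.

Call:
{"name": "step_arm", "arguments": {"delta_pos": [[0.027,-0.096,0],[0.027,-0.096,0],[0.027,-0.096,0],[0,0,0]], "turn": [0,0,0,0]}}

```text
time: 19.9
ee_pos: [0.5401, -0.0745, 0.024]
eef_rot: [0.99, 0.138, 0.0, -0.0]
ft_force: [-1.7, 1.5, 7.0]
width: 0.0007
grip_force: 3.3
```

Call:
{"name": "step_arm", "arguments": {"delta_pos": [[0,0,0.2],[0,0,0.1],[-0.09,0.33,0],[-0.09,0.33,0],[0,0,-0.12],[0,0,-0.1],[0,0,0],[0,0,0]], "turn": [0,0,0,0,0,0,0,0]}}

```text
time: 20.7
ee_pos: [0.5353, -0.0585, 0.0256]
eef_rot: [0.99, 0.138, -0.0, -0.0]
ft_force: [-1.0, -0.1, -0.4]
width: 0.0005
grip_force: 0.1
```

```bash
python3 -c "
from meas import *
print(read_state()['ft_force']);meas(.275)"
```

```text
[-0.96243    -0.06561743 -0.4443417 ]
green [297.3 126.8] 251 [ 0.6065 -0.0506  0.051 ] ztop 0.053 Y -0.2134
red [259.3 157.8] 137 [ 0.586  -0.036   0.0503] ztop 0.0522 Y -0.1938
need pointer move along -Y (mm): 19.66
```

Call:
{"name": "step_arm", "arguments": {"delta_pos": [[0,0,-0.03],[0,0,-0.03],[0,0,0],[0.027,-0.096,0],[0.027,-0.096,0],[0.027,-0.096,0],[0.027,-0.096,0],[0.027,-0.096,0],[0.027,-0.096,0],[0.027,-0.096,0],[0,0,0]], "turn": [0,0,0,0,0,0,0,0,0,0,0]}}

```text
time: 21.85
ee_pos: [0.5404, -0.0753, 0.0244]
eef_rot: [0.99, 0.138, 0.0, 0.0]
ft_force: [-0.3, 1.0, 3.9]
width: 0.0005
grip_force: 2.3
```

Call:
{"name": "step_arm", "arguments": {"delta_pos": [[0,0,0.2],[0,0,0.1],[-0.095,0.336,0],[-0.094,0.336,0],[0,0,-0.12],[0,0,-0.12],[0,0,0],[0,0,0]], "turn": [0,0,0,0,0,0,0,0]}}

```text
time: 22.65
ee_pos: [0.5353, -0.0585, 0.0255]
eef_rot: [0.99, 0.138, -0.0, -0.0]
ft_force: [-0.5, 0.3, 0.2]
width: 0.0005
grip_force: 0.1
```

```bash
python3 -c "
from meas import *
print(read_state()['ft_force']);meas(.275)"
```

```text
[-0.54493838  0.26012954  0.17906952]
green [297.3 126.9] 249 [ 0.6064 -0.0506  0.0511] ztop 0.0533 Y -0.2134
red [278.  157.9] 143 [ 0.5886 -0.0455  0.0503] ztop 0.0518 Y -0.2036
need pointer move along -Y (mm): 9.82
```

The previous stroke moved the pointer 9.84 mm and 9.8 mm remains, so I repeat it and lift clear.

Call:
{"name": "step_arm", "arguments": {"delta_pos": [[0,0,-0.03],[0,0,-0.03],[0,0,0],[0.027,-0.096,0],[0.027,-0.096,0],[0.027,-0.096,0],[0.027,-0.096,0],[0.027,-0.096,0],[0.027,-0.096,0],[0.027,-0.096,0],[0,0,0]], "turn": [0,0,0,0,0,0,0,0,0,0,0]}}

```text
time: 23.8
ee_pos: [0.5404, -0.0753, 0.0245]
eef_rot: [0.99, 0.138, 0.0, 0.0]
ft_force: [-0.7, 0.0, 5.1]
width: 0.0006
grip_force: 2.3
```

Call:
{"name": "step_arm", "arguments": {"delta_pos": [[0,0,0.2],[0,0,0.4],[0,0,1],[0,0,1],[0,0,1],[0,0,0],[0,0,0],[0,0,0]], "turn": [0,0,0,0,0,0,0,0]}}

```text
time: 24.6
ee_pos: [0.5395, -0.0752, 0.1135]
eef_rot: [0.99, 0.138, -0.001, -0.0]
ft_force: [0.0, -0.3, 0.5]
width: 0.0005
grip_force: 0.0
```

```bash
python3 - <<'E'
from meas import *
s=read_state();print(s['ft_force'],s["ee_pos"]);c,P,h,on,X,Y=meas(.275)
d=(P[...,2]>.055)&(P[...,2]<.066)&(np.hypot(P[...,0]-.55,P[...,1]-.056)<.06)
print("dish",d.sum(),cv2.minEnclosingCircle(P[d][:,:2].astype(np.float32)),np.median(P[d][:,2]))
cv2.imwrite("pics/end.png",cv2.resize(c["image"][60:260,60:400,::-1],None,fx=2.3,fy=2.3))
E
```

```text
[ 0.0063283  -0.33882201  0.51262274] [ 0.53946835 -0.07519468  0.11353765]
green [267.5 126.8] 107 [ 0.6064 -0.0508  0.0509] ztop 0.0531 Y -0.2136
red [267.4 147.4] 68 [ 0.591  -0.055   0.0501] ztop 0.052 Y -0.2134
need pointer move along -Y (mm): 0.16
dish 4853 ((0.5500903129577637, 0.05722803249955177), 0.030489372089505196) 0.06080071028248338
```

View pics/end.png

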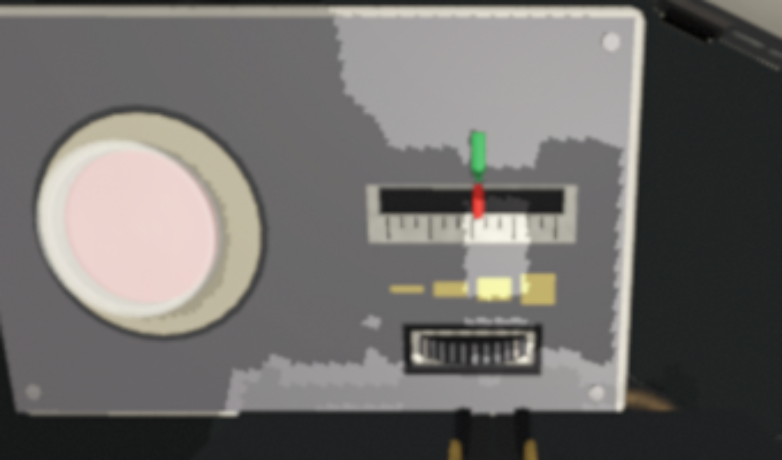

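The pointer (478,200) is in line with the marker (478,150), the dish lies on the window, and the arm is clear. Handing in.

```bash
python3 -c "
from bench import *
print(close_job())"
```

```text
the job is handed in; nothing more can be done
None
```

I handed the job in at about 25 s: the dish lies released on the window about 2 mm off centre, the pointer is 0.2 mm from the marker's centre line, and force readings on the wheel stayed under 9 N; the verdict wasn't shown, and I didn't re-measure the bottle or tissue pack, though no move was made towards either.

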